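# Prime the clip feeder with two turns of its crank

### The arm

A 6-joint arm with a two-finger parallel gripper is mounted at the origin on the work surface. World frame = base frame: x ahead of the robot, y to its left, z up, the work surface at z = 0. Lengths are in m, angles in degrees, forces in N, time in s.
With the tool pointing down it reaches from about 0.425 to 0.925 m from the base axis. Payload 12.5 kg.
Tool frame: the origin (TCP) lies midway between the tips of the shut fingers; the grasp point (between the pads) lies 19 mm behind it; x points along the fingers, z is the direction in which the jaws open and shut, and the axes are right-handed (so a half turn about x gives the same grasp; the last joint's range is limited). The gripper opens to 85 mm and grips with 20 to 120 N. Pads are 22 mm wide; open, the fingers measure 114 mm over their backs; the gripper's body (76 mm by 85 mm) begins 54 mm behind the grasp point. The pads swing forward as they close: fully open they stand 13 mm farther back than shut.
Start: joints at [-71.654, 28.126, 89.318, -0, 62.55, -6.05], TCP at [0.258, -0.569, 0.231] pointing down, gripper open.
Joint ranges: [-177.58, 177.58], [-47.91, 125.51], [2.72, 160], [-65.01, 245.01], [3.68, 167.84], [-153.87, 153.87]. Speed limits (degrees/s): [127.2, 127.2, 159.86, 180, 180, 180].

### API

Orientations are given as a 3x3 rotation matrix whose columns are the frame's x, y, z axes.
In Python, from station import env, jaws, planner, readout, viewer, ticket gives the robot as it stands. Calls block until the motion is done:
- env.move_pose(position, orientation): joint-space move of the TCP to a pose.
- env.move_straight(position, attitude=None, feed=0.15, force_limit=None): straight line of the TCP; attitude=None keeps the orientation; feed is the mean speed in m/s. With force_limit (N) it stops when the force on the tool has changed by that much, and returns True; else False.
- env.set_joints(angles): joint-space move.
- jaws.command_gripper(opening, strength=None): finger opening in m; strength is the grip in N (None keeps the last); returns when the fingers have stopped.
- env.pause(seconds).
- planner.inverse_kinematics(position, orientation): joint angles nearest the present ones, or None.
- readout.get_state(): the state.
- viewer.capture(name): name is "scene" or "top"; returns the picture (420x560x3 uint8, red, green, blue); there is no depth.
- viewer.get_calibration(name): a dict with "mtx" (3x3 intrinsics, pixels), "R" (3x3) and "t" (3): a world point X has camera coordinates R X + t. Camera axes: x right, y down, z forward; pixel columns grow to the right and rows downward; lengths in m; the calibration is good to about 2 mm. A picture is of the moment at which its call begins. get_calibration takes no time and is no camera call.
A pose or a line that the arm cannot do raises env.Unreachable and nothing moves.
- ticket.close_job(): hands the job in, once; it reports no verdict.
Trained networks look in the newest picture that a camera, given by its name, has taken for a name from the list of things; names that differ only in an ending like _2 or _b are one class to them, and where a whole thing is asked for, a point or a joint stands for the part that bears it (a point fixed in the world has none). Each returns a list of dicts, best first, with "score" (0 to 1); they miss things now and then, are a little off and sometimes report something else, mostly with a low value. They report only what shows in the picture. A call takes as long as a camera call.
- viewer.trace(camera, name): "mask" (420x560 bool, what is visible of it) and "box" ([centre column, centre row, width, height] in pixels, round what is visible of it).
The state is a dict: "time": time; "joints": joint angles; "joint_vel": joint speeds; "joint_torque": joint torques, N m; "ee_pos": TCP position; "ee_rot": TCP orientation; "wrist_force": force on the tool from outside, world axes, zero at the start; "ft_torque": the same for the moment, N m; "finger_gap": finger opening in m.
Only numpy, scipy, OpenCV 4.12 (cv2) and the standard library are available. Lean on these libraries where they do the work, as an engineer would, in place of code of your own. Each camera call takes 0.05 s, during which the arm holds its last target.

### The job

The clip feeder with the square hopper has just been refilled: prime it by cranking it exactly two full turns clockwise (seen from above), starting from where its handle stands now over the raised rib and stopping over the rib again, then let go. Do not turn it back behind the rib at the start and do not overrun the second turn. The feeder with the round hopper looks much the same; leave its crank alone.

Things in the scene. Friction and masses are not known exactly. Their poses are not given: they have to be found in the camera images.
- crank (a joint): Crank of the square-hopper feeder, vertical axis; rad, 0 at the start with the handle over the raised rib, grows clockwise seen from above and goes on growing past a full turn (6.283 per turn; no stop, no click). Light friction (about 2 N at the handle); it stays where it is left.
- crank_grip (a point): Centre of the upright handle of the square-hopper feeder's crank: a black cylinder 22 mm across, from 79 to 131 mm above the table, a sleeve spinning freely on its pin, so the hand may keep its orientation all the way round. It stands on the end of a flat steel arm (top 76 mm above the table), 55 mm from the crank's axis. Gripped from above.
- feeder_axis (a point): On the crank's axis of the square-hopper feeder, 105 mm above the table, level with the handle's centre, which circles it at 55 mm; fixed, z up. Handle at start and each full turn: along this frame's -x, over a steel rib. Grey housing 160 x 170 mm, top 60 mm above the table; crank hub to 84 mm. Open square hopper along +y, near wall 138 mm from the axis, rim 130 mm above the table.
- drum_crank_grip (a point): Centre of the same kind of handle on the other feeder, the one with the round hopper (96 mm across); not to be turned. Its crank stands at any angle.

How it is judged (in metres and radians):
On the way:
1. the crank has made its first full turn (value of joint crank above 6.1 rad), for 0.1 s.
At the end, for the whole second after the job is handed in: The square-hopper feeder's crank has been turned two full turns clockwise (12.57 rad, within 0.3 rad or 17 degrees), so its handle is at rest over the rib again; the round-hopper feeder's handle is within 15 mm of where it was (value of joint crank between 12.266 and 12.866 rad and velocity of joint crank between -0.05 and 0.05 rad/s and distance of drum_crank_grip from where it was at the start of the episode below 0.015 m); the robot touches nothing.
It fails at once if the crank is turned back more than 20 degrees behind the rib at the start (value of joint crank below -0.35 rad).
It fails at once if the crank is overrun by more than 29 degrees past the second turn (value of joint crank above 13.07 rad).
It fails at once if the round-hopper feeder's crank is turned (its handle moved over 15 mm) (distance of drum_crank_grip from where it was at the start of the episode above 0.015 m).
It also fails if it takes over 66 s, if anything falls off the work surface, if the arm or the gripper's body presses on something with over 40 N, if the wrist force passes 120 N, or if a joint passes its speed limit or range.

## Working session

There is one attempt and no reset: what is moved stays moved. The work goes in short steps, each a Python script; the robot and the scene stay as the last script left them, time stands still between calls to the robot, and variables do not carry over. Pictures are saved under pics/ and viewed, and the job is handed in when it is done.

```bash
mkdir -p pics; ls; python3 - <<'E'
from station import env,jaws,planner,readout,viewer,ticket
import cv2,numpy as np
for n in("scene","top"):
    im=viewer.capture(n); cv2.imwrite(f"pics/{n}0.png",im[:,:,::-1])
    c=viewer.get_calibration(n); print(n,c)
    for q in("crank","crank_grip","drum_crank_grip"):
        for d in viewer.trace(n,q): print(q,d["score"],d["box"])
print(readout.get_state())
E
```

```text
pics
scene {'mtx': array([[394.43106552,   0.        , 283.97092285],
       [  0.        , 394.43106552, 210.31096096],
       [  0.        ,   0.        ,   1.        ]]), 'R': array([[-0.04941047,  0.99870957,  0.01173843],
       [ 0.6197804 ,  0.03987523, -0.78376159],
       [-0.78321827, -0.03145078, -0.62095087]]), 't': array([ 0.02450447, -0.2501455 ,  1.13567154])}
crank 0.63 [426.9, 213.3, 23.6, 57.4]
crank_grip 0.85 [427.4, 215.0, 21.0, 58.6]
drum_crank_grip 0.83 [107.8, 200.4, 64.5, 35.7]
top {'mtx': array([[386.33152286,   0.        , 280.76145011],
       [  0.        , 386.33152286, 208.83591263],
       [  0.        ,   0.        ,   1.        ]]), 'R': array([[ 0.01450728, -0.99969614,  0.01992914],
       [-0.98769513, -0.01743139, -0.15541713],
       [ 0.1557173 , -0.01742923, -0.98764789]]), 't': array([-0.03457725,  0.52815863,  0.79618059])}
crank 0.58 [149.1, 210.5, 26.8, 40.0]
crank_grip 0.9 [150.1, 211.1, 26.9, 44.4]
crank_grip 0.58 [116.9, 206.6, 195.0, 112.1]
drum_crank_grip 0.61 [416.9, 214.9, 49.7, 20.6]
{'time': 0.4, 'joints': array([-7.16526993e+01,  2.81320768e+01,  8.93224456e+01, -5.28914872e-04,
        6.25485189e+01, -6.04881254e+00]), 'joint_vel': array([-0.0507409 , -0.07271638, -0.11937701,  0.00133825, -0.05141115,
       -0.10038816]), 'joint_torque': array([-9.69000284e-04, -6.17707586e+01, -2.61586779e+01, -1.03337557e-04,
        1.11844962e-03,  3.14559472e-06]), 'ee_pos': array([ 0.25818361, -0.56917012,  0.23124202]), 'ee_rot': array([[-2.44839709e-05,  9.10709925e-01,  4.13046526e-01],
       [ 4.78037367e-05,  4.13046526e-01, -9.10709924e-01],
       [-9.99999999e-01, -2.55262794e-06, -5.36483566e-05]]), 'wrist_force': array([ 0.24306325, -0.3458888 ,  0.05607222]), 'ft_torque': array([ 0.01704799, -0.00102005, -0.02906554]), 'finger_gap': 0.08514778849127776}
```

View pics/scene0.png

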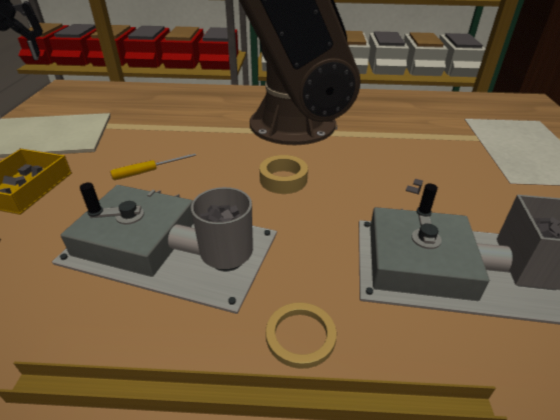

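View pics/top0.png

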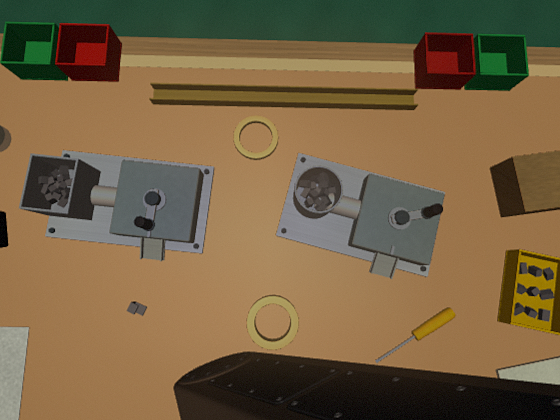

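The square-hopper feeder is at the left of the top view (hub about (152,198), handle about (143,223)) and at the right of the scene view (hub about (428,234), handle about (428,198)). I'll zoom in on both.

```bash
python3 - <<'E'
import cv2
a=cv2.imread("pics/top0.png")[140:265,15:225]; cv2.imwrite("pics/topz.png",cv2.resize(a,None,fx=3.8,fy=3.8,interpolation=2))
a=cv2.imread("pics/scene0.png")[170:320,345:560]; cv2.imwrite("pics/scenez.png",cv2.resize(a,None,fx=3.7,fy=3.7,interpolation=2))
E
```

```text
(no output)
```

View pics/topz.png

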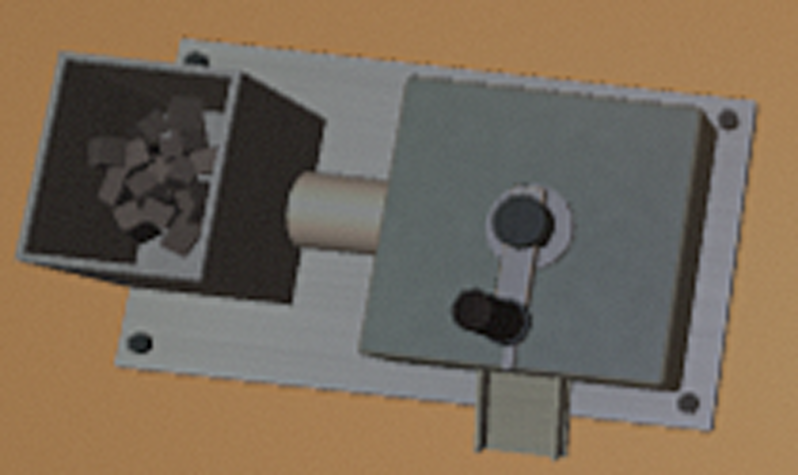

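View pics/scenez.png

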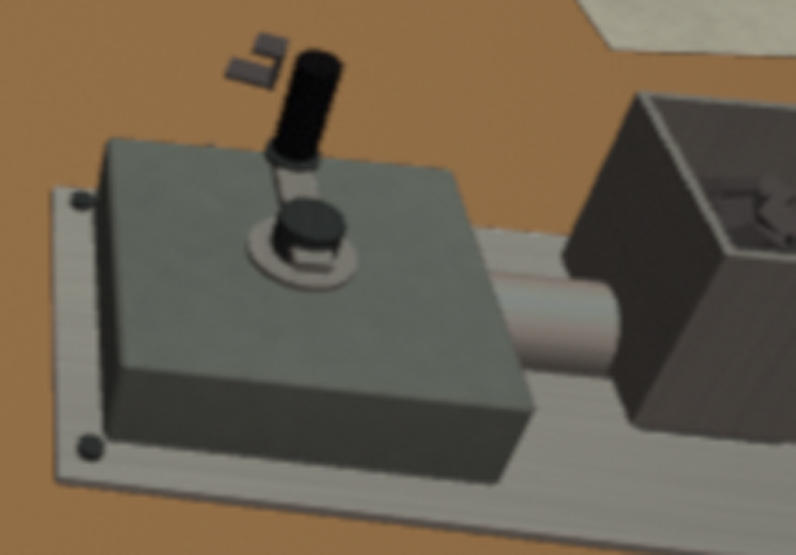

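```bash
cat > h.py <<'E'
from station import env,jaws,planner,readout,viewer,ticket
import numpy as np
def atz(n,uv,z):
    c=viewer.get_calibration(n); K,R,t=c["mtx"],c["R"],c["t"]
    d=R.T@np.linalg.solve(K,[uv[0],uv[1],1]); o=-R.T@t
    return o+d*(z-o[2])/d[2]
E
python3 - <<'E'
from h import *
T=lambda u,v:(u/3.8+15-.37,v/3.8+140-.37); S=lambda u,v:(u/3.7+345-.37,v/3.7+170-.37)
for n,f,hub,top,cor in(("top",T,(524,221),(475,311),[(408,76),(700,108),(664,385),(360,352)]),("scene",S,(312,216),(319,62),[(112,140),(455,172),(533,408),(124,367)])):
    h=atz(n,f(*hub),.084);g=atz(n,f(*top),.131);c=np.array([atz(n,f(*p),.06) for p in cor])
    print(n,h,g,np.linalg.norm((h-g)[:2]),np.degrees(np.arctan2(*(h-g)[[1,0]])),"\n",c,c.mean(0))
    for i in range(4):
        e=c[(i+1)%4]-c[i];print(np.linalg.norm(e),np.degrees(np.arctan2(e[1],e[0])))
print(atz("top",T(505,322),.079))
E
```

```text
top [0.54028107 0.23829622 0.084     ] [0.48536201 0.24478994 0.131     ] 0.0553016408044422 -6.743434035683126 
 [[0.62661217 0.31647469 0.06      ]
 [0.61128269 0.15142019 0.06      ]
 [0.45467866 0.16367289 0.06      ]
 [0.47008522 0.33039162 0.06      ]] [0.54066469 0.24048985 0.06      ]
0.16576483358726576 -95.30613752169216
0.15708262154527627 175.52629033547112
0.1674290796178656 84.72026399194644
0.15714440825213008 -5.080853107272748
scene [0.54149922 0.24116788 0.084     ] [0.48847287 0.2456731  0.131     ] 0.05321739413088195 -4.856302632636464 
 [[0.46023412 0.16666024 0.06      ]
 [0.47512037 0.33196836 0.06      ]
 [0.62882827 0.31558753 0.06      ]
 [0.61601784 0.15134639 0.06      ]] [0.54505015 0.24139063 0.06      ]
0.16597703046314635 84.85430676453542
0.15457829047743135 -6.08311937260409
0.1647399721119959 -94.4599088362429
0.15653459379413118 174.3857473895918
[0.48582427 0.2464046  0.079     ]
```

Both views agree: axis about (0.541, 0.2405), feeder yaw about -5.2°, handle at (0.486, 0.2455). Next I'll check reach around the circle, move above the handle and look again.

```bash
cat >> h.py <<'E'
C=np.array([.541,.2405]); YAW=np.radians(-5.2); Rr=.055
y=np.array([-np.sin(YAW),np.cos(YAW),0]); X=np.array([0,0,-1.]); Z=-y
ROT=np.column_stack([X,np.cross(Z,X),Z])
def P(phi,z,C=C,r=Rr):  # phi = crank value
    a=YAW+np.pi-phi; return np.array([C[0]+r*np.cos(a),C[1]+r*np.sin(a),z])
E
python3 - <<'E'
from h import *
import cv2
for k in range(8): print(planner.inverse_kinematics(P(k*np.pi/4,.091),ROT).round(0))
env.move_pose(P(0,.22),ROT)
env.move_straight(P(0,.165),feed=.1)
s=readout.get_state();print(s["time"],s["ee_pos"],s["wrist_force"])
for n in("scene","top"):cv2.imwrite(f"pics/{n}1.png",viewer.capture(n)[:,:,::-1])
a=cv2.imread("pics/scene1.png")[130:280,345:560]; cv2.imwrite("pics/scenez1.png",cv2.resize(a,None,fx=3.7,fy=3.7,interpolation=2))
E
```

```text
[ 20.  32. 108.  -0.  39. 115.]
[ 23.  35. 103.  -0.  42. 118.]
[ 22.  37.  97.  -0.  46. 118.]
[ 19.  39.  94.  -0.  48. 115.]
[ 16.  38.  94.  -0.  47. 111.]
[ 13.  36.  99.  -0.  45. 108.]
[ 12.  34. 105.  -0.  41. 108.]
[ 15.  32. 109.  -0.  39. 111.]
4.0667 [0.48650104 0.24551971 0.16533027] [-0.75678569  0.0334019  -0.01652888]
```

View pics/scenez1.png

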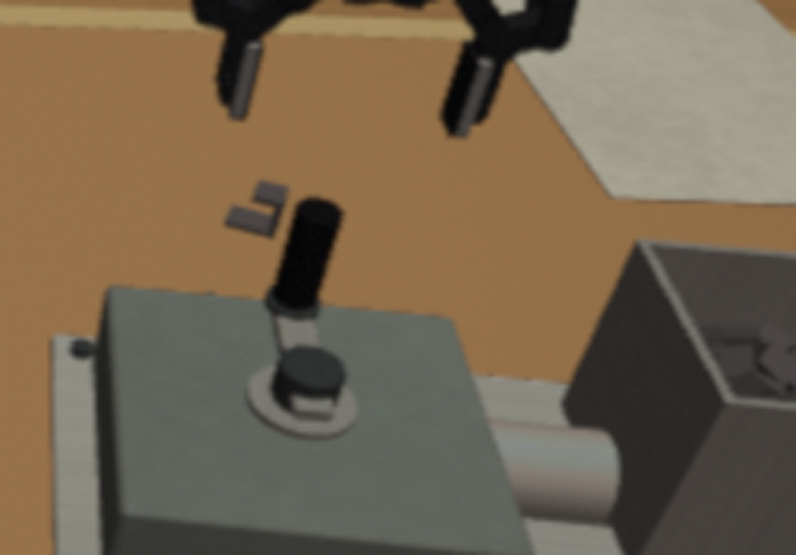

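View pics/top1.png

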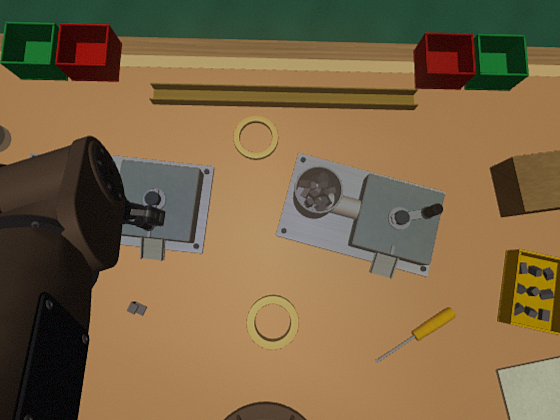

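The open fingers straddle the handle in the zoomed view (fingers at about 240 and 465, handle at 320, with tilt consistent with the perspective). I'll descend and grip.

```bash
python3 - <<'E'
from h import *
print(env.move_straight(P(0,.091),feed=.08,force_limit=12))
s=readout.get_state();print(s["time"],s["ee_pos"],s["wrist_force"])
jaws.command_gripper(.015,35)
s=readout.get_state();print(s["time"],s["ee_pos"],s["wrist_force"],s["finger_gap"])
print(env.move_straight(P(.25,.091),feed=.05,force_limit=25))
s=readout.get_state();print(s["time"],s["ee_pos"],s["wrist_force"],s["finger_gap"])
import cv2
cv2.imwrite("pics/s2.png",cv2.resize(viewer.capture("scene")[130:280,345:560,::-1],None,fx=3.7,fy=3.7))
E
```

```text
False
5.2417 [0.48645065 0.24555896 0.0914068 ] [-0.33594019  0.31005454  0.0848009 ]
5.8417 [0.48631633 0.2455748  0.09124266] [-0.31939825  0.64154968  3.7807149 ] 0.02123420734909319
False
6.2667 [0.48904287 0.2594101  0.09123862] [-2.14971999  3.88121994  5.7853964 ] 0.021018936905019325
```

View pics/s2.png

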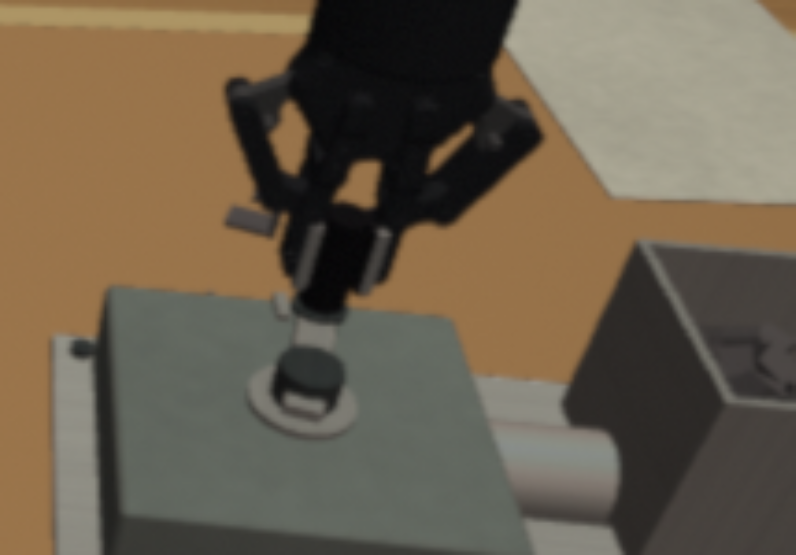

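Gripped, gap 21 mm, and the handle moves off the rib clockwise. Now the rest of the first half turn, monitoring force.

```bash
cat >> h.py <<'E'
def crank(a,b,C=C,r=Rr,z=.091,step=np.radians(15),feed=.05):
    n=int(np.ceil((b-a)/step))
    for p in np.linspace(a,b,n+1)[1:]:
        hit=env.move_straight(P(p,z,C,r),feed=feed,force_limit=30)
        s=readout.get_state()
        f=s["wrist_force"]; an=YAW+np.pi-p; rad=f[0]*np.cos(an)+f[1]*np.sin(an); tan=f[0]*np.sin(an)-f[1]*np.cos(an)
        print(round(s["time"],1),round(p,2),"rad %.1f tan %.1f z %.1f gap %.4f"%(rad,tan,f[2],s["finger_gap"]),hit)
        if hit: break
E
python3 - <<'E'
from h import *
crank(.25,np.pi)
import cv2
cv2.imwrite("pics/s3.png",cv2.resize(viewer.capture("scene")[130:280,345:560,::-1],None,fx=3.7,fy=3.7))
E
```

```text
6.7 0.49 rad 5.7 tan 2.9 z 5.6 gap 0.0210 False
7.2 0.73 rad 6.8 tan 2.0 z 5.0 gap 0.0212 False
7.6 0.97 rad 10.1 tan 1.8 z 3.8 gap 0.0209 False
8.0 1.21 rad 10.3 tan 2.5 z 2.8 gap 0.0211 False
8.4 1.45 rad 9.2 tan 2.0 z 1.2 gap 0.0208 False
8.8 1.7 rad 9.0 tan 2.0 z 0.6 gap 0.0212 False
9.2 1.94 rad 6.9 tan 1.7 z 0.7 gap 0.0212 False
9.7 2.18 rad 5.6 tan 1.7 z 0.9 gap 0.0210 False
10.1 2.42 rad 5.6 tan 3.4 z 0.8 gap 0.0209 False
10.5 2.66 rad 4.3 tan 2.6 z 2.7 gap 0.0214 False
10.9 2.9 rad 4.8 tan 2.8 z 4.2 gap 0.0212 False
11.3 3.14 rad 2.7 tan 2.5 z 5.5 gap 0.0214 False
```

View pics/s3.png

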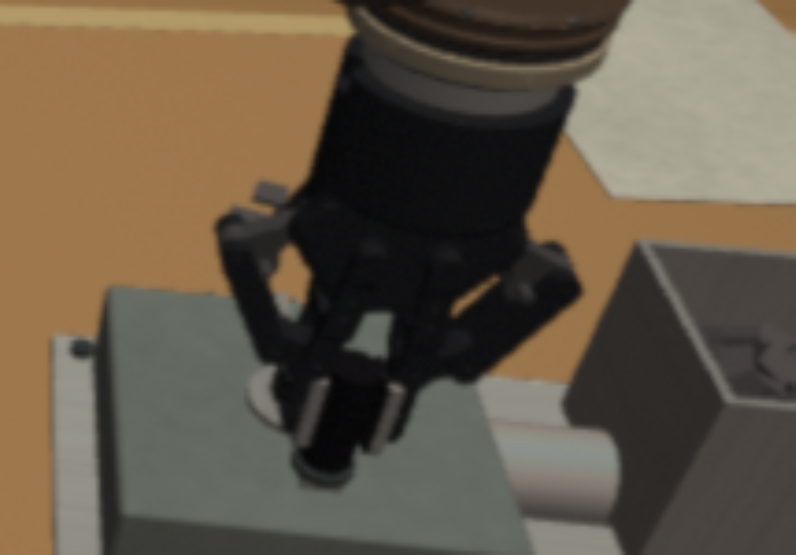

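Half a turn is done with low forces and a firm grip. I'll finish the first turn.

```bash
python3 - <<'E'
from h import *
crank(np.pi,2*np.pi)
import cv2
cv2.imwrite("pics/s4.png",cv2.resize(viewer.capture("scene")[130:280,345:560,::-1],None,fx=3.7,fy=3.7))
E
```

```text
11.8 3.4 rad 2.1 tan 2.1 z 7.7 gap 0.0211 False
12.2 3.67 rad -1.1 tan 2.1 z 8.6 gap 0.0213 False
12.7 3.93 rad -3.7 tan 1.3 z 9.6 gap 0.0210 False
13.1 4.19 rad -6.3 tan 2.2 z 9.9 gap 0.0214 False
13.5 4.45 rad -10.4 tan 1.9 z 8.2 gap 0.0209 False
14.0 4.71 rad -12.4 tan 2.4 z 6.1 gap 0.0212 False
14.4 4.97 rad -11.8 tan 1.9 z 3.5 gap 0.0214 False
14.8 5.24 rad -11.2 tan 1.6 z 3.8 gap 0.0208 False
15.3 5.5 rad -8.9 tan 2.2 z 3.0 gap 0.0213 False
15.7 5.76 rad -6.3 tan 2.4 z 2.6 gap 0.0215 False
16.1 6.02 rad -6.6 tan 1.9 z 4.3 gap 0.0209 False
16.6 6.28 rad -3.2 tan 1.5 z 5.1 gap 0.0212 False
```

View pics/s4.png

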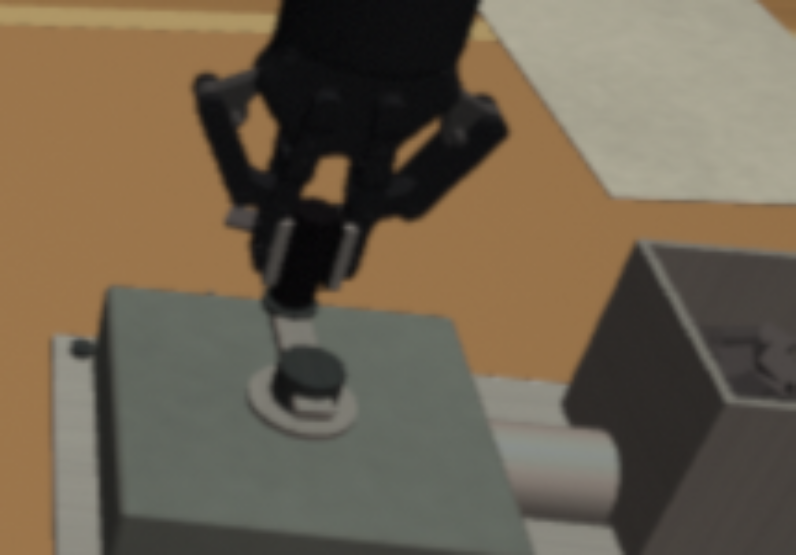

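First turn is complete with the handle back over the rib. A constant +y load of about 10 N suggests my axis estimate is 1–2 mm low in y, so I'll shift it by 1 mm for the second turn.

```bash
python3 - <<'E'
from h import *
C2=C+[0,.001]
crank(2*np.pi,4*np.pi,C=C2)
import cv2
cv2.imwrite("pics/s5.png",cv2.resize(viewer.capture("scene")[130:280,345:560,::-1],None,fx=3.7,fy=3.7))
E
```

```text
17.1 6.54 rad -2.2 tan 2.7 z 4.7 gap 0.0207 False
17.5 6.81 rad -0.8 tan 2.5 z 5.7 gap 0.0213 False
17.9 7.07 rad 0.2 tan 2.3 z 7.7 gap 0.0211 False
18.4 7.33 rad 2.4 tan 2.6 z 6.6 gap 0.0210 False
18.8 7.59 rad 3.0 tan 2.0 z 5.9 gap 0.0212 False
19.2 7.85 rad 4.0 tan 2.3 z 5.8 gap 0.0212 False
19.7 8.12 rad 5.0 tan 2.7 z 4.2 gap 0.0211 False
20.1 8.38 rad 5.6 tan 1.3 z 4.6 gap 0.0213 False
20.5 8.64 rad 4.2 tan 1.8 z 4.7 gap 0.0217 False
21.0 8.9 rad 4.3 tan 2.5 z 4.8 gap 0.0215 False
21.4 9.16 rad 4.5 tan 1.8 z 4.7 gap 0.0211 False
21.8 9.42 rad 4.1 tan 1.8 z 5.5 gap 0.0210 False
22.3 9.69 rad 2.4 tan 2.7 z 6.8 gap 0.0207 False
22.7 9.95 rad 1.7 tan 2.0 z 8.1 gap 0.0211 False
23.1 10.21 rad 0.6 tan 2.5 z 8.0 gap 0.0213 False
23.6 10.47 rad -0.9 tan 2.3 z 9.9 gap 0.0211 False
24.0 10.73 rad -3.5 tan 2.4 z 8.9 gap 0.0212 False
24.4 11.0 rad -5.8 tan 2.4 z 8.1 gap 0.0208 False
24.9 11.26 rad -6.8 tan 1.8 z 6.6 gap 0.0212 False
25.3 11.52 rad -6.4 tan 2.0 z 5.2 gap 0.0210 False
25.7 11.78 rad -6.4 tan 2.8 z 5.2 gap 0.0212 False
26.2 12.04 rad -4.6 tan 2.0 z 4.8 gap 0.0214 False
26.6 12.3 rad -4.1 tan 2.4 z 5.3 gap 0.0208 False
27.0 12.57 rad -3.5 tan 2.6 z 6.1 gap 0.0212 False
```

View pics/s5.png

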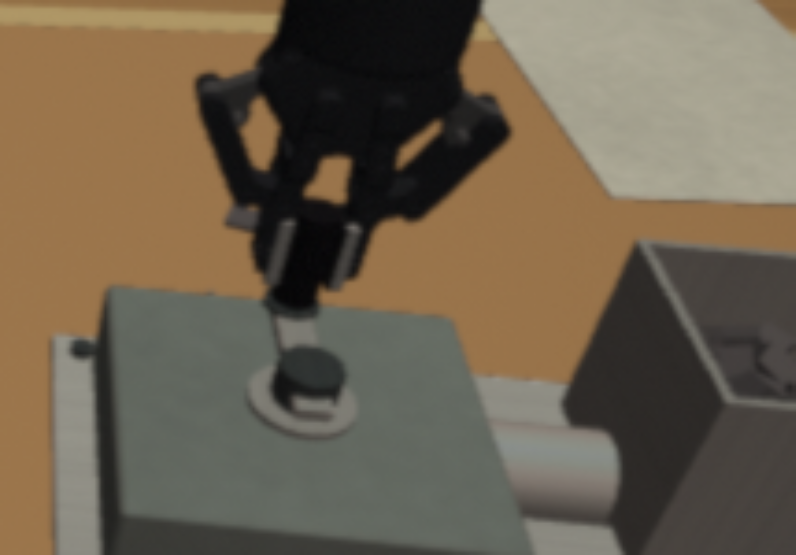

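The handle is over the rib again after the second turn. Now I'll release, lift clear and measure it from pictures.

```bash
python3 - <<'E'
from h import *
import cv2
jaws.command_gripper(.085)
p=readout.get_state()["ee_pos"].copy()
p[2]=.23; print(env.move_straight(p,feed=.1))
env.set_joints([-20,28,89,0,62.5,100])
env.pause(.3)
s=readout.get_state();print(s["time"],s["ee_pos"],s["wrist_force"],s["finger_gap"])
for n in("scene","top"):
    im=viewer.capture(n);cv2.imwrite(f"pics/{n}9.png",im[:,:,::-1])
    for q in("crank_grip","drum_crank_grip"):
        for d in viewer.trace(n,q): print(n,q,d["score"],d["box"])
a=cv2.imread("pics/scene9.png")[170:320,345:560]; cv2.imwrite("pics/scenez9.png",cv2.resize(a,None,fx=3.7,fy=3.7,interpolation=2))
E
```

```text
False
31.1167 [ 0.60932425 -0.15097875  0.23472397] [ 0.10217813 -0.42489629 -0.29030878] 0.08493009410219005
scene crank_grip 0.77 [426.2, 212.5, 20.1, 60.4]
scene drum_crank_grip 0.9 [109.1, 202.9, 66.1, 32.9]
top crank_grip 0.84 [148.4, 209.7, 26.0, 42.5]
```

View pics/scenez9.png

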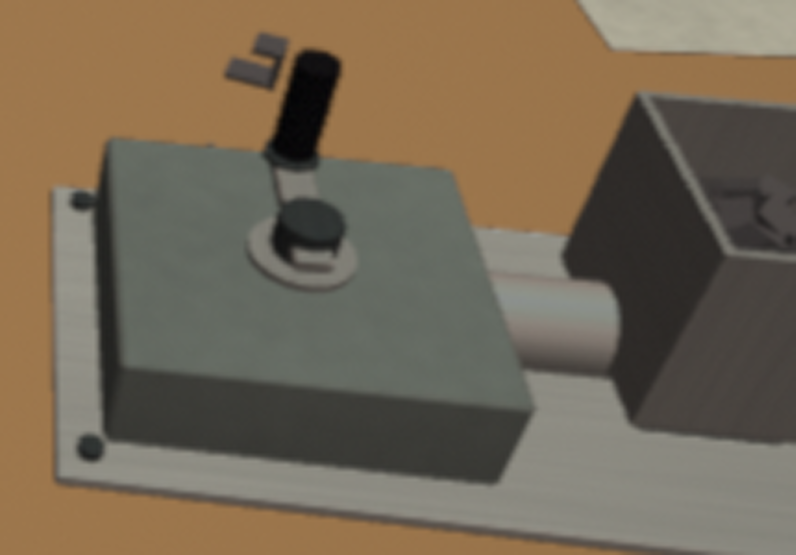

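View pics/top9.png

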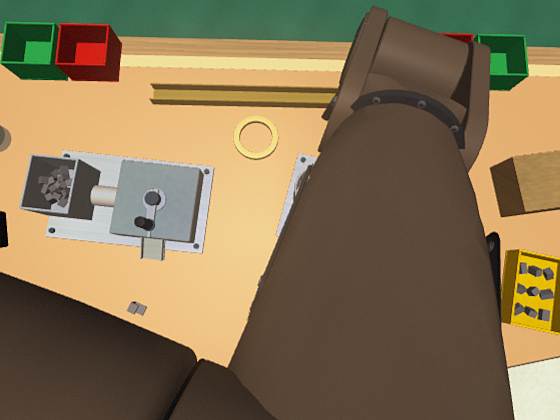

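The handle top is at zoomed pixel (317,62), against (319,62) at the start, so it is about 1° off. The drum handle is unchanged and nothing is being touched, so I'm handing the job in.

```bash
python3 -c "
from h import *
ticket.close_job();print(readout.get_state()['time'])"
```

```text
the job is handed in; nothing more can be done
the job is handed in; nothing more can be done
```

I cranked the square-hopper feeder two full turns clockwise from the rib, let go of the handle over the rib again, moved the arm clear, and handed the job in at about 31 s. No verdict is reported.

- **Crank position:** the scene picture after release shows the handle about 1° from where it started. The grip held at a steady 21 mm all the way round. The crank value itself can't be read, so the two full turns rest on the arm's path plus pictures at the half turn and at the end of each turn.
- **Forces:** the wrist force stayed under about 16 N. A side load of up to 12 N in the first turn suggested my axis estimate was 1–2 mm off, so I shifted it 1 mm for the second turn and the load fell to about 7 N.
- **Round-hopper feeder:** the arm never went near its crank handle. In the final scene picture it is where it was, within 1–3 pixels of detector scatter. The arm hid it in the final top picture, so that second check was not possible.
- **Contact at hand-in:** the gripper was open at 235 mm height and the wrist force was about 0.5 N, which is noise level.

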